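# Throw the isolator behind the shield with the insulated rod

## Robot

A 6-joint arm with a two-finger parallel gripper is mounted at the origin on the work surface. World frame = base frame: x ahead of the robot, y to its left, z up, the work surface at z = 0. Lengths are in m, angles in rad, forces in N, time in s.
With the tool pointing down it reaches from about 0.325 to 0.9 m from the base axis. Payload 6.1 kg.
Tool frame: the origin (TCP) lies midway between the tips of the shut fingers; the grasp point (between the pads) lies 19 mm behind it; x points along the fingers, y is the direction in which the jaws open and shut, and the axes are right-handed (so a half turn about x gives the same grasp; the last joint's range is limited). The gripper opens to 85 mm and grips with 20 to 120 N. Pads are 22 mm wide; open, the fingers measure 114 mm over their backs; the gripper's body (76 mm by 85 mm) begins 54 mm behind the grasp point. The pads swing forward as they close: fully open they stand 13 mm farther back than shut.
Start: joints at [1.013, 0.22, 1.526, -0, 1.395, -0.126], TCP at [0.262, 0.568, 0.197] pointing down, gripper open.
Joint ranges: [-2.98, 2.98], [-0.91, 2.08], [0.09, 2.57], [-1.24, 4.39], [0.2, 2.65], [-2.68, 2.68]. Speed limits (rad/s): [2.57, 2.57, 3.01, 3.14, 3.14, 3.14].

## Interface

Orientations are given as [roll, pitch, yaw] about the fixed x, y, z axes, in that order (R = Rz(yaw) Ry(pitch) Rx(roll)).
In Python, from plant import movep, move_l, set_joints, gripper_to, hold, inverse_kinematics, observe, get_image, get_calibration, Unreachable, job_done gives the robot as it stands. Calls block until the motion is done:
- movep(position, orientation): joint-space move of the TCP to a pose.
- move_l(position, feed=0.15, rotation=None, max_force=None): straight line of the TCP; rotation=None keeps the orientation; feed is the mean speed in m/s. With max_force (N) it stops when the force on the tool has changed by that much, and returns True; else False.
- set_joints(angles): joint-space move.
- gripper_to(opening, f_grip=None): finger opening in m; f_grip is the grip in N (None keeps the last); returns when the fingers have stopped.
- hold(seconds).
- inverse_kinematics(position, orientation): joint angles nearest the present ones, or None.
- observe(): the state.
- get_image(name): name is "scene" or "top"; returns (picture, depth): 400x640x3 uint8, red, green, blue; 400x640 float32, m along the optical axis (not along the pixel's ray), 0 where there is no reading.
- get_calibration(name): a dict with "intrinsics" (3x3 intrinsics, pixels), "world_from_camera" (4x4, takes a point from camera to world coordinates). Camera axes: x right, y down, z forward; pixel columns grow to the right and rows downward; lengths in m; the calibration is good to about 2 mm. A picture is of the moment at which its call begins. get_calibration takes no time and is no camera call.
A pose or a line that the arm cannot do raises Unreachable and nothing moves.
- job_done(): hands the job in, once; it reports no verdict.
The state is a dict: "time_s": time; "q": joint angles; "joint_velocities": joint speeds; "joint_torque": joint torques, N m; "eef_pos": TCP position; "tcp_rot": TCP orientation; "ft_force": force on the tool from outside, world axes, zero at the start; "torque": the same for the moment, N m; "opening": finger opening in m.
Only numpy, scipy, OpenCV 4.12 (cv2) and the standard library are available. Lean on these libraries where they do the work, as an engineer would, in place of code of your own. Each camera call takes 0.05 s, during which the arm holds its last target. There are 200 camera calls.

## Task

The boards behind the clear shield are live. Take the insulated bent rod from its rest, reach over the shield with it, hook its foot behind the isolator's slide lever and draw the lever gently all the way home towards the shield; keep the gripper itself off the unit. Then lay the rod back in its rest as it lay before, let go, and leave the multimeter, the spare boards and the screwdriver where they are.

Things in the scene. Friction and masses are not known exactly. Their poses are not given: they have to be found in the camera images.
- unit: Isolator unit, fixed to the bench: grey deck 145 (x) x 200 (y) x 50 mm high. Origin: centre of its underside, on the bench; x level, from the shield across the deck, away from the robot; y level along the shield; z up. On the deck at y 36 to 94 mm stands a board stack, up to 86 mm above the bench; at y -90 to -62 mm a terminal row, up to 66 mm
- shield_top (a point): Middle of the top edge of the unit's clear shield, 140 mm above the bench, at x -76 mm of the unit; axes as the unit's. The shield stands upright along the deck's robot side, 252 mm wide (y) over its two posts; its top rail is 10 mm thick (x), the posts 14 mm
- channel (a point): Centre of the lever's channel, at deck level (50 mm above the bench), at x 4, y 0 mm of the unit; axes as the unit's. The channel is 26 mm wide (y) and runs along x from -46 to +46 mm of this point between two aluminium cheeks 8 mm thick rising 18 mm above the deck; at its far (+x) end a stop 8 mm thick and just as high closes it
- lever_back (a point): Centre of the far (+x) face of the black slide lever, 18 mm above the deck, 68 mm above the bench; axes as the unit's. The lever is an upright paddle 8 mm thick (x), 18 mm wide (y), standing in the channel from 1 to 39 mm above the deck. At lever joint 0 this face is 26 mm short of the channel's far stop: that is the open pocket for the foot
- lever (a joint): Travel of the slide lever towards the shield (along the unit's -x), m: 0 is the far end, 0.040 fully home against a hard stop. It starts between 0 and 0.008, moves stiffly (about 3 N) and stays where it is left
- rod: Loose insulated bent rod, 0.09 to 0.14 kg, lying in its rest. Origin: centre of its square handle, 20 x 20 x 110 mm (x -55 to 55). From the handle's +x end a round 8 mm shank runs along x to x 140 mm, then bends square down (-z) into an 8 mm leg with its foot at z -100 mm. Balance point about 20 mm ahead (+x) of the origin. Grip the handle's middle across y
- rod_tip (a point): The rounded foot of the rod's leg: x 140, y 0, z -100 mm from the handle's centre; axes as the rod's
- rest: The rod's rest, fixed: base 140 x 90 x 12 mm with two forks centred at x +42 and -42 mm, each 16 mm thick (x), 44 mm wide (y), 68 mm free between them. Slots 24 mm wide, floor 120 mm above the bench, sides straight for 10 mm, then flaring out up to 142 mm. Origin: centre of its underside; x along the slots. The rod lies along the rest's +x, its leg hanging free beyond the +x fork
- rest_seat (a point): Where the handle's centre belongs when the rod lies in the rest: 130 mm above the bench, midway between the forks; axes as the rest's
- meter: Bystander: a multimeter lying on its back, 180 x 88 x 49 mm; origin: centre of its underside
- boards: Bystander: a stack of three spare boards on standoffs, 85 x 65 x 53 mm; origin: centre of its underside
- driver: Bystander: a screwdriver lying on the bench along its x, about 150 mm long and 30 mm thick; origin: underside of its middle

How it is judged:
On the way, in this order (a step that is already met when the one before it is completed fails the run):
1. the rod's foot is down in the channel behind the lever, below the lever's top (x of rod_tip in the frame of lever_back between 0.001 and 0.045 m and y of rod_tip in the frame of lever_back between -0.015 and 0.015 m and z of rod_tip in the frame of lever_back below 0.017 m), for 0.1 s.
2. the lever is fully home (within 2 mm) with the rod still hooked behind it (value of joint lever above 0.038 m and horizontal distance between rod_tip and lever_back below 0.04 m), for 0.1 s.
At the end, for the whole second after the job is handed in: The lever is within 2 mm of its home stop; the rod lies still, seated flat in both forks of its rest (at most 3 mm high, handle's centre within 12 mm of the seat, within 0.1 rad of the slots), leg hanging down on the same side as before (value of joint lever above 0.038 m and distance between rod and rest_seat below 0.012 m and z of rod in the frame of rest_seat below 0.003 m and angle between the x axis of rod and the x axis of rest, either way round below 0.1 rad and x of rod_tip in the frame of rest above 0.1 m and angle between rod's own z axis and vertical below 0.12 rad and linear speed of rod below 0.02 m/s); the robot touches nothing.
It fails at once if the gripper or arm touches the isolator unit, its lever or its shield (contact force between unit and the fingers above 0.5 N or contact force between unit and the arm above 0.5 N).
It fails at once if the rod is forced: it presses on the unit, lever or shield with more than 40 N (contact force between unit and rod above 40 N).
It fails at once if a bystander is moved more than 15 mm (distance of any of meter, boards, driver from where it was at the start of the episode above 0.015 m).
It also fails if it takes over 54 s, if anything falls off the work surface, if the arm or the gripper's body presses on something with over 40 N, if the wrist force passes 120 N, or if a joint passes its speed limit or range.

## Working session

There is one attempt and no reset: what is moved stays moved. The work goes in short steps, each a Python script; the robot and the scene stay as the last script left them, time stands still between calls to the robot, and variables do not carry over. Pictures are saved under pics/ and viewed, about 8 in all and at most 12, crops included, and the job is handed in when it is done.

```bash
ls; mkdir -p pics
python3 - <<'E'
from plant import *
import cv2,numpy as np
for n in("scene","top"):
    p,d=get_image(n);np.savez(f"{n}.npz",p=p,d=d);cv2.imwrite(f"pics/{n}0.png",cv2.cvtColor(p,cv2.COLOR_RGB2BGR))
    c=get_calibration(n);print(n,np.round(c["intrinsics"],1).tolist(),np.round(c["world_from_camera"],3).tolist())
E
```

```text
pics
scene [[474.0, 0.0, 321.4], [0.0, 474.0, 207.7], [0.0, 0.0, 1.0]] [[-0.749, 0.47, -0.468, 1.021], [0.663, 0.522, -0.537, 0.545], [-0.008, -0.712, -0.702, 0.83], [0.0, 0.0, 0.0, 1.0]]
top [[456.9, 0.0, 318.6], [0.0, 456.9, 206.1], [0.0, 0.0, 1.0]] [[0.018, -0.99, 0.14, 0.353], [-1.0, -0.021, -0.021, 0.02], [0.024, -0.139, -0.99, 1.271], [0.0, 0.0, 0.0, 1.0]]
```

View pics/scene0.png

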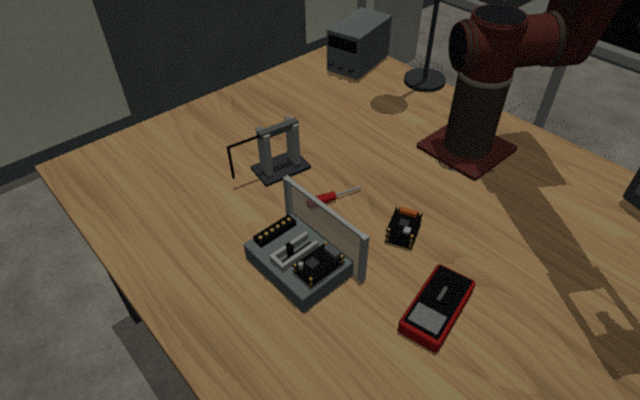

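View pics/top0.png

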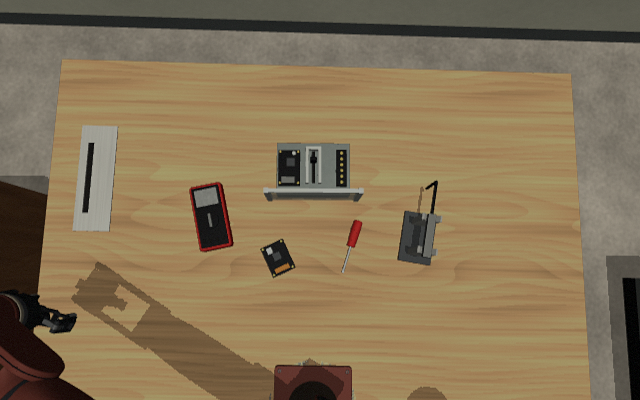

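The scene view shows the rest with the rod at (280,150), the unit at (300,255), the driver at (335,197), boards at (404,228) and the meter at (437,305). In the top view the unit is at (313,165), the rail at (313,192) and the rest and rod at (420,235), with the leg end near (430,185). Next I'll enlarge these areas and compute heights.

```bash
cat > h.py <<'E'
import numpy as np,cv2
from plant import *
def cloud(n,d):
    c=get_calibration(n);K=c["intrinsics"];T=np.array(c["world_from_camera"])
    v,u=np.mgrid[:d.shape[0],:d.shape[1]]
    P=np.stack([(u-K[0][2])/K[0][0]*d,(v-K[1][2])/K[1][1]*d,d],-1)
    return P@T[:3,:3].T+T[:3,3]
def ray(n,u,v,z):
    c=get_calibration(n);K=np.array(c["intrinsics"]);T=np.array(c["world_from_camera"])
    r=T[:3,:3]@np.linalg.solve(K,[u,v,1]);o=T[:3,3]
    return o+r*(z-o[2])/r[2]
def proj(n,X):
    c=get_calibration(n);K=np.array(c["intrinsics"]);T=np.array(c["world_from_camera"])
    p=K@(T[:3,:3].T@(np.array(X)-T[:3,3]));return p[:2]/p[2]
def crop(im,u0,v0,w,h,s): return cv2.resize(cv2.cvtColor(im[v0:v0+h,u0:u0+w],cv2.COLOR_RGB2BGR),None,fx=s,fy=s,interpolation=cv2.INTER_NEAREST)
E
python3 - <<'E'
from h import *
a=np.load("top.npz");b=np.load("scene.npz")
A=cv2.hconcat([crop(a["p"],258,135,110,70,3.6),crop(a["p"],385,175,110,95,3.6)[:252]])
A=cv2.hconcat([crop(a["p"],258,135,110,72,3.6),crop(a["p"],380,175,110,72,3.6)])
A=cv2.vconcat([A,cv2.hconcat([crop(a["p"],380,200,110,72,3.6),crop(b["p"],220,110,110,72,3.6)])])
cv2.imwrite("pics/crops.png",cv2.convertScaleAbs(A,alpha=1.8));print(A.shape)
W=cloud("top",a["d"]);np.set_printoptions(precision=4,suppress=True)
z=W[...,2]
tab=z[250:300,450:550];print("table z",tab.mean(),tab.std())
def rect(n,m):
    P=W[m][:,:2].astype(np.float32);r=cv2.minAreaRect(P*1000);print(n,m.sum(),"c",r[0],"size",r[1],"ang",r[2],"med",np.median(P,0))
R=np.zeros(z.shape,bool);R[135:210,255:372]=1
rect("rail",R&(z>.128)&(z<.15)); rect("deck+",R&(z>.042)&(z<.12))
R[:]=0;R[170:280,385:460]=1
rect("rest hi",R&(z>.125)&(z<.16));rect("base",R&(z>.006)&(z<.02))
P=W[R&(z>.10)];
p=a["p"].astype(int);dark=(p.max(2)<40)
rect("rod dark hi",R&dark&(z>.11)&(z<.16))
E
```

```text
(518, 792, 3)
table z 0.005032367093933015 0.07614443488674677
rail 429 c (551.9647827148438, 10.498565673828125) size (14.224656105041504, 251.78341674804688) ang 0.9689363837242126 med [0.5518 0.0083]
deck+ 3733 c (622.9295654296875, 11.693115234375) size (157.87391662597656, 251.47293090820312) ang 1.0380361080169678 med [0.624  0.0121]
rest hi 664 c (488.1319580078125, -286.7484130859375) size (52.042808532714844, 196.8382110595703) ang 81.7814712524414 med [ 0.4585 -0.2827]
base 1056 c (487.61041259765625, -297.7906494140625) size (206.05349731445312, 304.1891784667969) ang 88.55354309082031 med [ 0.4448 -0.2642]
rod dark hi 142 c (489.295166015625, -282.7279968261719) size (11.929027557373047, 195.70968627929688) ang 76.87705993652344 med [ 0.5125 -0.2908]
```

View pics/crops.png

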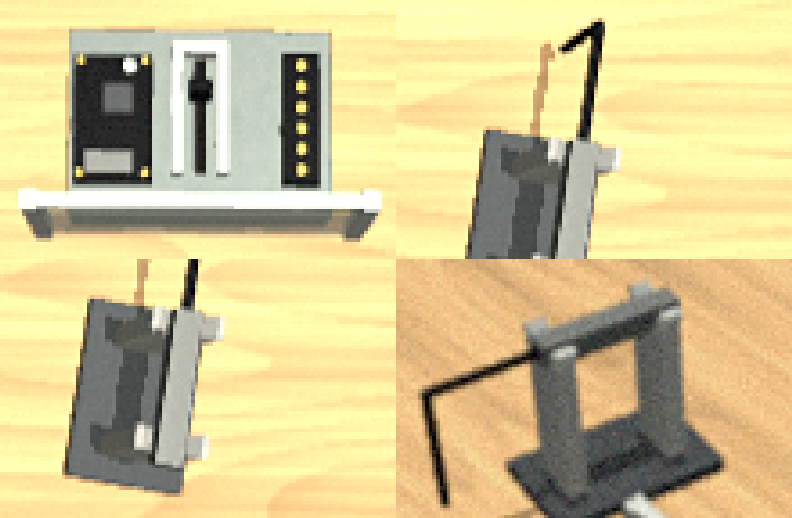

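The crops show the light-grey handle top along (157..183,465) to (176..200,310) in the lower-left crop, fork tips on both sides, the black shank ending at the bend at (600,22), and the lever paddle at (201,88) in the white U of the channel. Next I cast rays on these.

Run:
```python
from h import *
np.set_printoptions(precision=4,suppress=True)
def C(px,py,u0,v0,z,n="top"): return ray(n,u0+(px+.5)/3.6-.5,v0+(py+.5)/3.6-.5,z)
print("handle corners");c=[C(x,y,380,200,.14) for x,y in((157,463),(183,466),(200,310),(176,310))]
print(np.array(c)[:,:2],np.mean(c,0)); 
r=(c[0]+c[1])/2;f=(c[2]+c[3])/2;d=f-r;print("len",np.hypot(*d[:2]),"yaw",np.degrees(np.arctan2(d[1],d[0])))
bend=C(600,25,380,175,.134);print("bend",bend,"tip",C(562,50,380,175,.03))
d=bend-r;print("len r->bend",np.hypot(*d[:2]),np.degrees(np.arctan2(d[1],d[0])))
print("lever top",C(201,88,258,135,.089),"far stop far edge mid",C(201,42,258,135,.068))
print("cheeks out/in L",C(171,110,258,135,.068),C(182,110,258,135,.068),"R",C(217,110,258,135,.068),C(230,110,258,135,.068))
print("deck corners",C(69,30,258,135,.05),C(331,32,258,135,.05))
a=np.load("top.npz");W=cloud("top",a["d"]);z=W[...,2]
for v in range(150,172,2):print(v,np.round(z[v,308:321]*1000).astype(int))
p=a["p"].astype(int)
for v in range(152,176,2):print(v,p[v,306:322].sum(1))
g=np.ones_like(z,bool);g[:]=0;g[200:275,400:450]=1
m=g&(z>.134)&(z<.147)&(p.min(2)>60)&(p.max(2)-p.min(2)<25)
P=W[m][:,:2].astype(np.float32);print(cv2.minAreaRect(P*1000),m.sum(),P.mean(0));l=cv2.fitLine(P,cv2.DIST_HUBER,0,.01,.01).ravel();print(l,np.degrees(np.arctan2(l[1],l[0])))
s=observe();print(s["q"],s["eef_pos"],s["tcp_rot"],s["time_s"])
```

```text
handle corners
[[ 0.2193 -0.2629]
 [ 0.2176 -0.2805]
 [ 0.3214 -0.2938]
 [ 0.3211 -0.2773]] [ 0.2699 -0.2786  0.14  ]
len 0.10367176552881924 yaw -7.690921093898202
bend [ 0.5895 -0.5866  0.134 ] tip [ 0.5907 -0.6113  0.03  ]
len r->bend 0.4866824385696997 -40.3236243021486
lever top [0.6454 0.0109 0.089 ] far stop far edge mid [0.686  0.0114 0.068 ]
cheeks out/in L [0.6332 0.0328 0.068 ] [0.6334 0.0246 0.068 ] R [ 0.634  -0.0016  0.068 ] [ 0.6342 -0.0113  0.068 ]
deck corners [0.6979 0.1122 0.05  ] [ 0.7014 -0.0881  0.05  ]
150 [1271   57   58   60   60   59   61   57   57   60   68   68   70]
152 [67 48 55 48 52 51 53 53 53 51 70 70 72]
154 [77 49 48 51 49 50 53 50 52 50 67 68 66]
156 [67 50 53 50 52 53 51 48 51 50 67 69 70]
158 [68 49 90 89 91 90 90 89 90 52 71 65 67]
160 [70 51 88 90 89 84 89 89 84 47 66 69 69]
162 [66 51 65 70 68 65 65 61 65 51 66 67 67]
164 [71 47 52 54 51 51 56 51 50 47 67 69 69]
166 [70 54 51 47 47 49 54 53 50 50 70 67 69]
168 [65 47 50 54 51 52 54 47 52 51 69 71 70]
170 [65 52 49 45 52 52 52 52 49 53 70 70 66]
152 [484 490 425 336 342 279  92  43  46 333 332
[... 361 characters left out ...]
1 497 383]
164 [488 494 417 340 342 293  99  56  44 348 344 330 396 488 500 381]
166 [490 500 421 333 342 289  89  52  37 341 343 323 395 487 501 376]
168 [487 493 423 334 338 282  95  58  37 347 336 324 394 490 500 380]
170 [487 495 423 333 343 286  97  43  41 345 342 330 392 488 499 379]
172 [493 496 421 336 343 286 101  59  43 343 343 329 395 489 501 384]
174 [492 497 418 335 341 291  97  55  49 345 346 291 394 489 500 384]
((445.1817321777344, -280.5201110839844), (50.6145133972168, 109.1800537109375), 80.77427673339844) 441 [ 0.446  -0.2812]
[ 0.9876 -0.1567  0.446  -0.2812] -9.0176525
[ 1.0129  0.2211  1.5275  0.      1.3947 -0.1261] [0.2612 0.5671 0.1963] [-1.707   1.5691 -2.1388] 0.1
```

The lower and right crop offsets were wrong, so I discard those rays. The depth measure of the handle is good: centre (0.445, -0.2805), yaw about -9.1°. The unit has yaw +1.0°, the rail centre is at (0.552, 0.0105) and the channel at y≈0.0115. Next I pick up the rod.

```bash
cat >> h.py <<'E'
np.set_printoptions(precision=4,suppress=True)
H=np.array([.445,-.2805,.130]);RY=np.radians(-9.1);UY=np.radians(1.0)
def ori(y): return [0,np.pi/2,y]
def st(t=""):
    s=observe();print(t,"t",round(s["time_s"],2),"pos",s["eef_pos"],"F",s["ft_force"],"op",round(s["opening"],4),"q6",round(s["q"][5],2));return s
E
python3 - <<'E'
from h import *
for v in (156.5,157.5): print("lever far edge",ray("top",313.5,v,.089)[:2])
up=H+[0,0,.10];g=H-[0,0,.019]
for y in(RY,RY+np.pi,RY-np.pi):
    q=inverse_kinematics(up,ori(y));print(y,q)
movep(up,ori(RY));gripper_to(.06);st("above")
move_l(g+[0,0,.05],.15);print(move_l(g,.06,max_force=8));st("down")
p,d=get_image("scene");cv2.imwrite("pics/grasp.png",cv2.convertScaleAbs(crop(p,200,60,200,150,3.6),alpha=1.6))
E
```

```text
lever far edge [0.6524 0.011 ]
lever far edge [0.6497 0.0109]
-0.158824961931484 [-0.7124 -0.0384  1.7421  0.      1.4379 -2.1244]
2.9827676916583092 [-0.7124 -0.0384  1.7421 -0.      1.4379  1.0172]
-3.300417615521277 [-0.7124 -0.0384  1.7421 -0.      1.4379  1.0172]
above t 3.52 pos [ 0.4451 -0.2804  0.23  ] F [ 0.6191 -0.1238 -1.0232] op 0.06 q6 -2.12
False
down t 5.11 pos [ 0.4453 -0.2807  0.1114] F [-1.0248 -0.0671 -0.5424] op 0.0603 q6 -2.12
```

View pics/grasp.png

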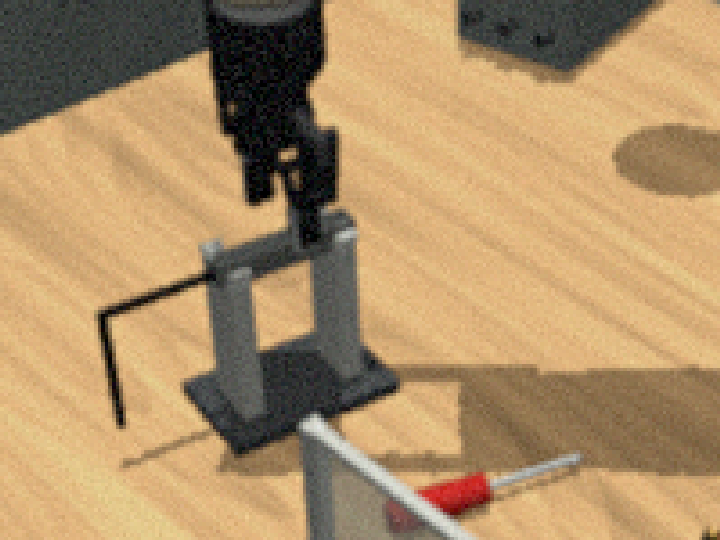

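The picture shows the fingers straddling the handle, with the near finger at (315,225) shifted by perspective and the forks at (232,270) and (340,230). I check the centre with the bend, then grip and lift.

Run:
```python
from h import *
b=ray("top",380+204.5/3.6-.5,175+25.5/3.6-.5,.134);e=H+.140*np.array([np.cos(RY),np.sin(RY),0])
print("bend seen",b,"expected",e)
t=ray("top",380+166.5/3.6-.5,175+50.5/3.6-.5,.030);print("tip seen",t)
if np.linalg.norm((b-e)[:2])<.012:
    gripper_to(0.0,f_grip=100);st("closed")
    g=H-[0,0,.019]
    print(move_l(g+[0,0,.03],.06));hold(.2);st("lift3")
    move_l(g+[0,0,.16],.15);st("lift")
    for n in("scene","top"):
        p,d=get_image(n);np.savez(f"{n}_l.npz",p=p,d=d)
        cv2.imwrite(f"pics/lift_{n}.png",cv2.convertScaleAbs(crop(p,*((180,20,200,150) if n=="scene" else (370,140,110,130)),3.6),alpha=1.6))
```

```text
bend seen [ 0.583  -0.3029  0.134 ] expected [ 0.5832 -0.3026  0.13  ]
tip seen [ 0.5838 -0.3026  0.03  ]
closed t 5.76 pos [ 0.445  -0.2805  0.111 ] F [ 0.191   0.2344 -0.3835] op -0.0 q6 -2.12
False
lift3 t 6.61 pos [ 0.4447 -0.2802  0.1405] F [-0.7151  0.7531  0.1142] op -0.0001 q6 -2.12
lift t 7.62 pos [ 0.4445 -0.2801  0.2697] F [ 0.2899 -0.9124 -0.1826] op -0.0001 q6 -2.12
```

View pics/lift_scene.png

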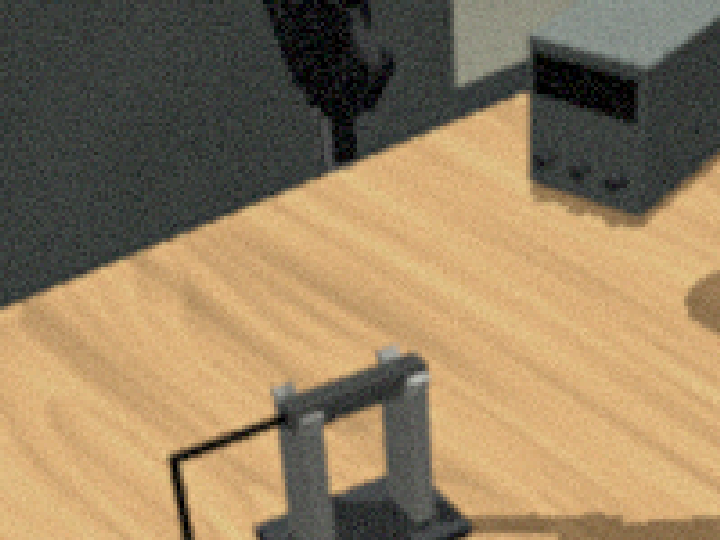

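The gripper closed on nothing: the opening is 0 and the rod still lies in the rest. I check where the TCP and handle project in both cameras.

```bash
python3 - <<'E'
from h import *
s=observe();print(s["eef_pos"],s["tcp_rot"],s["q"])
print("TCP now scene",proj("scene",s["eef_pos"]),"top",proj("top",s["eef_pos"]))
print("handle centre scene",proj("scene",H),"front/rear ends",[proj("scene",H+k*np.array([np.cos(RY),np.sin(RY),0])) for k in(.055,-.055)])
print("rest bend scene",proj("scene",[.583,-.303,.13]), "seen", 180+174/3.6,20+458/3.6)
a=np.load("top_l.npz");W=cloud("top",a["d"]);b=np.load("scene_l.npz");V=cloud("scene",b["d"])
m=(np.linalg.norm((V-s["eef_pos"])[...,:2],axis=-1)<.08)&(V[...,2]>.2)&(V[...,2]<.36)
P=V[m];print("gripper pts scene",m.sum(),P.min(0),P.max(0));l=P[P[:,2]<P[:,2].min()+.02];print(l.mean(0),l.std(0))
E
cp pics/lift_top.png pics/x.png
```

```text
[ 0.4444 -0.28    0.2695] [2.5785 1.5682 2.4196] [-0.7125 -0.0567  1.6866  0.      1.5143 -2.1244]
TCP now scene [274.0203  78.2446] top [444.1999 231.151 ]
handle centre scene [277.9967 127.8728] front/rear ends [array([258.6401, 134.8668]), array([296.6973, 121.1159])]
rest bend scene [227.3534 146.0649] seen 228.33333333333331 147.22222222222223
gripper pts scene 281 [ 0.4344 -0.3188  0.302 ] [ 0.4614 -0.2388  0.3598]
[ 0.449  -0.2721  0.3134] [0.0055 0.0063 0.0054]
```

View pics/lift_top.png

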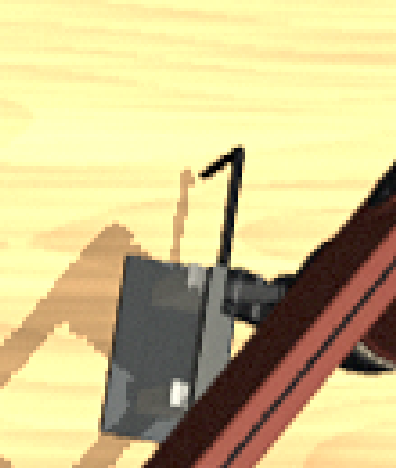

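The top view shows the rod unmoved in the rest. In depth and in the scene image the real fingertips are about 34 mm higher than the reported TCP (0.302 against 0.2695), with no sideways offset. So the jaws shut just above the handle. I correct the tool length by 34 mm and regrip, with force guards.

```bash
echo 'DZ=.034  # real tips are this much above reported TCP
def tcp(h): return np.array(h)-[0,0,.017+DZ]  # handle centre -> commanded TCP' >> h.py
python3 - <<'E'
from h import *
g=tcp(H)
gripper_to(.06);move_l(g+[0,0,.05],.2);print(move_l(g,.06,max_force=8));st("down")
gripper_to(0.0,f_grip=30);s=st("closed");
if s["opening"]>.012:
    gripper_to(0.0,f_grip=100);st("tight")
    print(move_l(g+[0,0,.03],.06,max_force=15));hold(.2);s=st("lift3")
    if s["opening"]>.012:
        move_l(g+[0,0,.16],.15);st("lift")
    for n in("scene","top"):
        p,d=get_image(n);np.savez(f"{n}_l.npz",p=p,d=d)
    a=np.load("scene_l.npz")["p"];b=np.load("top_l.npz")["p"]
    cv2.imwrite("pics/lift2.png",cv2.convertScaleAbs(cv2.hconcat([crop(a,180,30,130,130,3),crop(b,370,140,130,130,3)]),alpha=1.6))
E
```

```text
False
down t 10.17 pos [ 0.4453 -0.2807  0.0793] F [-0.4409 -0.2565 -0.5699] op 0.0601 q6 -2.12
closed t 10.6 pos [ 0.4453 -0.2807  0.0795] F [-0.127   0.4083  3.2401] op 0.0194 q6 -2.12
tight t 10.82 pos [ 0.4455 -0.2809  0.0797] F [-0.1897  0.3275  5.2742] op 0.0183 q6 -2.12
False
lift3 t 11.67 pos [ 0.4447 -0.2802  0.1085] F [-0.4587 -0.3059 -1.5543] op 0.0183 q6 -2.12
lift t 12.68 pos [ 0.4444 -0.28    0.2377] F [ 0.2082  0.0957 -1.6567] op 0.0185 q6 -2.12
```

View pics/lift2.png

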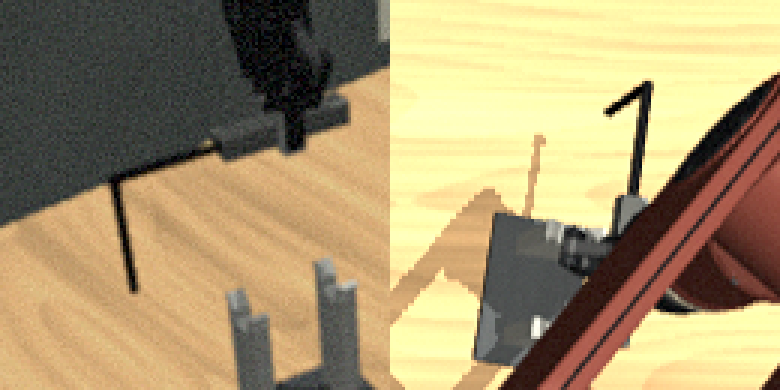

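The rod is gripped (opening 18 mm) and hangs level. The foot is at (134,290) in the scene half and (610,112) in the top half. I triangulate the foot and the bend to get the offset from tool to foot.

```bash
cat >> h.py <<'E'
def tri(ps,pt):
    A=[];B=[]
    for n,(u,v) in(("scene",ps),("top",pt)):
        o=ray(n,u,v,1e-9+0);q=ray(n,u,v,.5);d=(q-o)/np.linalg.norm(q-o);M=np.eye(3)-np.outer(d,d);A.append(M);B.append(M@o)
    X=np.linalg.lstsq(np.vstack(A),np.hstack(B),rcond=None)[0]
    return X,[proj("scene",X)-ps,proj("top",X)-pt]
E
python3 - <<'E'
from h import *
f=lambda x,y,u,v:(u+(x+.5)/3-.5,v+(y+.5)/3-.5)
s=st()
tip,r=tri(f(134,289,180,30),f(218,113,370,140));print("tip",tip,r)
b,r=tri(f(116,180,180,30),f(259,85,370,140));print("bend",b,r)
print("nominal tip",s["eef_pos"]+[.14*np.cos(RY),.14*np.sin(RY),.017+DZ-.1])
E
```

```text
t 12.78 pos [ 0.4444 -0.28    0.2374] F [-0.2327 -0.05   -1.0141] op 0.0182 q6 -2.12
tip [ 0.5824 -0.3019  0.189 ] [array([-0.2   , -0.0546]), array([-0.1363,  0.1454])]
bend [ 0.5823 -0.3029  0.2851] [array([-1.0577, -0.3291]), array([-0.7408,  0.8037])]
nominal tip [ 0.5826 -0.3021  0.1884]
```

Run:
```python
from h import *
F=np.array([.665,.012]);h=F-.14*np.array([np.cos(UY),np.sin(UY)])
movep(tcp([*h,.29]),ori(UY));s=st("over")
print(move_l(tcp([*h,.205]),.12,max_force=8));hold(.1);st("low")
for n in("scene","top"):
    p,d=get_image(n);np.savez(f"{n}_o.npz",p=p,d=d)
a=np.load("scene_o.npz")["p"];b=np.load("top_o.npz")["p"]
cv2.imwrite("pics/over.png",cv2.convertScaleAbs(cv2.hconcat([crop(a,230,130,130,130,3),crop(b,255,110,130,130,3)]),alpha=1.6))
```

```text
over t 13.93 pos [0.525  0.0086 0.2389] F [-0.1208  0.0576 -1.7821] op 0.0183 q6 -1.72
False
low t 14.89 pos [0.5259 0.0094 0.1553] F [ 0.1722 -0.4955 -2.099 ] op 0.0183 q6 -1.72
```

View pics/over.png

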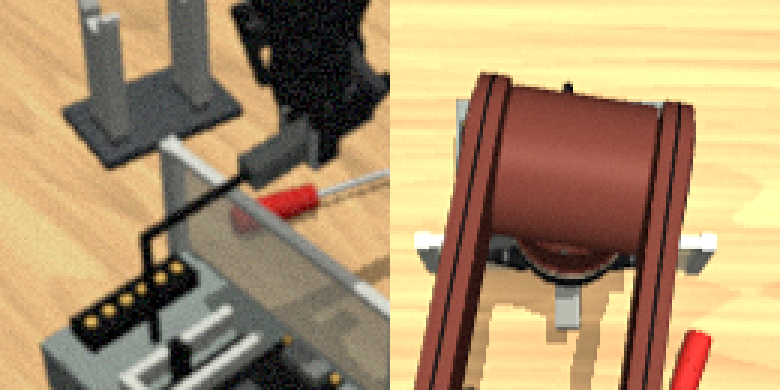

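Scene half: the rod reaches over the rail, and its foot at (155,340) is just above the pocket between the lever at (180,352) and the far stop. The top view is blocked by the arm. I check the foot's projection, then lower it.

Run:
```python
from h import *
s=observe();e=s["eef_pos"]
t=np.array(e)+[.14*np.cos(UY),.14*np.sin(UY),.017+DZ-.1]
print("tip nominal",t,proj("scene",t),"seen",230+155.5/3-.5,130+340.5/3-.5)
d=proj("scene",t)-[281.3,243.0]
if np.hypot(*d)<3.5:
    F=np.array([.665,.012]);h=F-.14*np.array([np.cos(UY),np.sin(UY)])
    print(move_l(tcp([*h,.165]),.06,max_force=6));hold(.2);st("in")
    p,d=get_image("scene");np.savez("scene_i.npz",p=p,d=d)
    cv2.imwrite("pics/in.png",cv2.convertScaleAbs(crop(p,230,170,110,90,5),alpha=1.6))
```

```text
tip nominal [0.6657 0.0119 0.1061] [281.1906 242.5037] seen 281.3333333333333 243.0
False
in t 16.01 pos [0.5254 0.0095 0.1145] F [ 0.2092 -0.3206 -1.8226] op 0.0185 q6 -1.72
```

View pics/in.png

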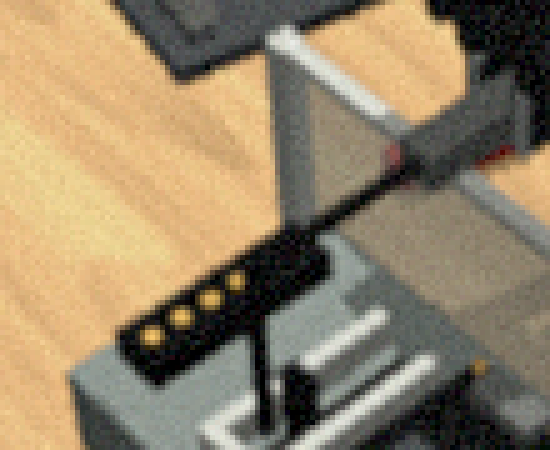

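The foot is down in the pocket behind the lever: foot at (265,425), lever at (298,400). There was no contact on the way. Next I draw it home gently with a force guard.

Run:
```python
from h import *
s=observe();e=np.array(s["eef_pos"]);u=np.array([np.cos(UY),np.sin(UY),0])
F=np.array([.665,.012]);h=F-.14*u[:2];c=tcp([*h,.165])
print(move_l(c-.062*u,.03,max_force=10));s=st("drawn");print("travel",(e-s["eef_pos"])@u)
hold(.3);st("held")
p,d=get_image("scene");np.savez("scene_d.npz",p=p,d=d)
cv2.imwrite("pics/drawn.png",cv2.convertScaleAbs(crop(p,230,170,110,90,5),alpha=1.6))
```

```text
True
drawn t 17.57 pos [0.4753 0.0087 0.114 ] F [ 2.6139 -0.4711 -1.2864] op 0.0183 q6 -1.74
travel 0.05009596314386182
held t 17.87 pos [0.4753 0.0087 0.1135] F [2.3033 0.2041 0.2328] op 0.0182 q6 -1.74
```

View pics/drawn.png

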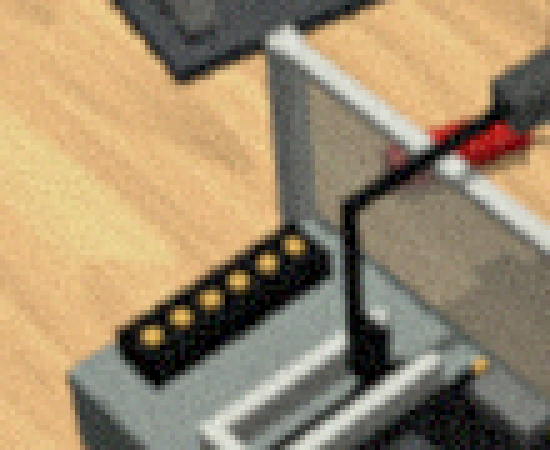

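The lever is now at the shield end of the channel at (372,345), with the foot hooked at its back. The guard tripped at 50 mm of travel, and I expected 49. A short firmer pull will confirm the hard stop, and then I back off slightly, lift out and check the lever in the top view.

Run:
```python
from h import *
u=np.array([np.cos(UY),np.sin(UY),0])
e=np.array(st()["eef_pos"])
print(move_l(e-.005*u,.01,max_force=14));s=st("firm");print("extra",(e-s["eef_pos"])@u);hold(.3);st("hold")
e=np.array(s["eef_pos"]);c=e+.008*u;c[2]=.114
print(move_l(c,.04));st("off")
c[2]=.24;print(move_l(c,.12));st("up")
movep(tcp([*H[:2],.29]),ori(RY));st("over rest");hold(.2)
for n in("scene","top"):
    p,d=get_image(n);np.savez(f"{n}_r.npz",p=p,d=d)
a=np.load("scene_r.npz");b=np.load("top_r.npz")
W=cloud("top",b["d"]);m=np.zeros(W.shape[:2],bool);m[140:195,300:328]=1;m&=(W[...,2]>.08)&(W[...,2]<.1)
print("lever top",m.sum(),W[m].mean(0),W[m].min(0),W[m].max(0))
cv2.imwrite("pics/back.png",cv2.convertScaleAbs(cv2.vconcat([cv2.hconcat([crop(a["p"],180,30,130,100,3),crop(b["p"],370,140,130,100,3)]),cv2.hconcat([crop(b["p"],258,130,130,70,3),crop(a["p"],230,200,130,70,3)])]),alpha=1.6))
```

```text
t 17.92 pos [0.4753 0.0087 0.1135] F [ 1.759   1.0195 -0.0254] op 0.0183 q6 -1.74
True
firm t 18.29 pos [0.4751 0.0086 0.1135] F [ 2.6983  0.6962 -0.3436] op 0.0186 q6 -1.74
extra 0.0001817417394610414
hold t 18.59 pos [0.4751 0.0086 0.1134] F [ 2.0698  0.1427 -1.2739] op 0.0184 q6 -1.74
False
off t 18.94 pos [0.4827 0.0088 0.1135] F [ 0.436 -0.088 -0.478] op 0.0181 q6 -1.73
False
up t 20.14 pos [0.4825 0.0089 0.2389] F [ 0.4968 -0.4223 -1.4827] op 0.0182 q6 -1.73
over rest t 21.27 pos [ 0.4453 -0.2795  0.2387] F [-0.4089  0.0758 -1.5379] op 0.0182 q6 -2.12
lever top 32 [0.6075 0.0115 0.0886] [0.6022 0.0033 0.0842] [0.614  0.0194 0.097 ]
```

View pics/back.png

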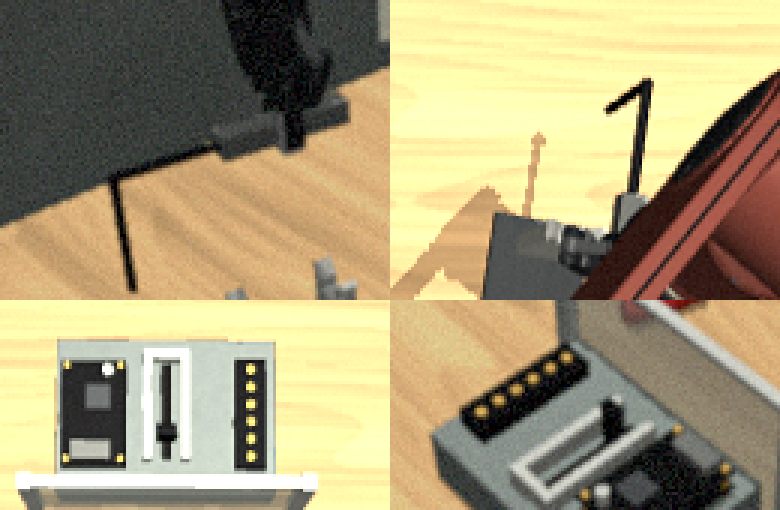

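The lever top is at x=0.6075 in the top view, and home should be 0.608; the firm pull moved it only 0.2 mm. The rod still sits in the grip as before, with the foot at (132,290) and (610,112). Next I lay it back.

Run:
```python
from h import *
g=tcp(H)
move_l(g+[0,0,.03],.12);hold(.2);s=st("above seat")
print(move_l(g+[0,0,.0005],.03,max_force=8));hold(.2);st("seat")
gripper_to(.06);hold(.2);st("open")
move_l(g+[0,0,.05],.06);move_l(g+[0,0,.18],.15);st("clear")
movep([.35,.35,.3],ori(RY+.8));hold(.3);st("away")
for n in("scene","top"):
    p,d=get_image(n);np.savez(f"{n}_f.npz",p=p,d=d)
a=np.load("scene_f.npz");b=np.load("top_f.npz");p=b["p"].astype(int)
W=cloud("top",b["d"]);z=W[...,2];m=np.zeros_like(z,bool);m[200:275,400:450]=1
m&=(z>.134)&(z<.147)&(p.min(2)>60)&(p.max(2)-p.min(2)<25)
P=W[m][:,:2].astype(np.float32);print(cv2.minAreaRect(P*1000),m.sum(),"z",np.median(z[m]))
m=np.zeros_like(z,bool);m[140:195,300:328]=1;m&=(z>.08)&(z<.1);print("lever top",W[m].mean(0))
cv2.imwrite("pics/final.png",cv2.convertScaleAbs(cv2.hconcat([crop(a["p"],200,100,130,130,3),crop(b["p"],350,150,130,130,3)]),alpha=1.6))
o=np.load("top.npz")["p"].astype(int);df=np.abs(p-o).max(2)>60
for n,(u0,u1,v0,v1) in dict(meter=(185,238,178,255),boards=(258,298,235,280),driver=(338,366,215,275),rodrest=(395,445,175,270)).items():print(n,"changed px",df[v0:v1,u0:u1].sum())
```

```text
above seat t 23.0 pos [ 0.4454 -0.2808  0.1098] F [ 0.4158 -0.751  -1.2697] op 0.0184 q6 -2.12
False
seat t 24.33 pos [ 0.4452 -0.2806  0.0797] F [-0.0344  0.4395 -0.2973] op 0.0183 q6 -2.12
open t 25.01 pos [ 0.445  -0.2805  0.0795] F [0.091  0.2214 0.0613] op 0.0602 q6 -2.12
clear t 27.0 pos [ 0.4445 -0.2801  0.2577] F [ 0.4558  0.206  -0.3169] op 0.0599 q6 -2.12
away t 29.58 pos [0.3503 0.3497 0.3   ] F [ 0.6518 -0.6051  0.3204] op 0.0601 q6 -1.59
((446.3623352050781, -281.4954528808594), (51.0337028503418, 110.91312408447266), 81.19011688232422) 443 z 0.14042685993755422
lever top [0.6058 0.0109 0.0888]
meter changed px 0
boards changed px 0
driver changed px 0
rodrest changed px 0
```

View pics/final.png

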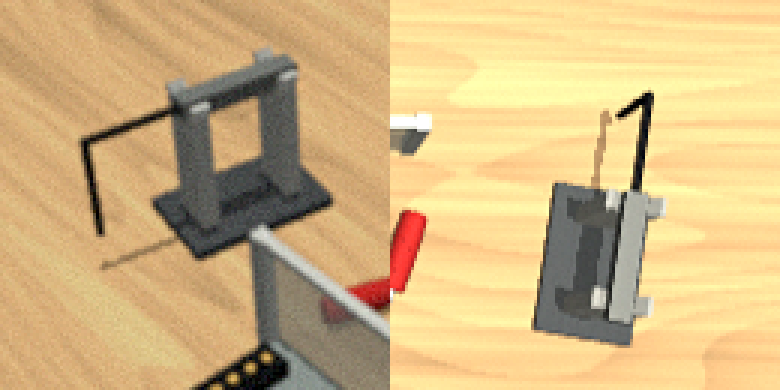

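The rod lies seated in both forks as before, with its leg hanging at (95,190) in the scene half. Nothing changed around the rest or the bystanders, and the arm is clear, so I hand in.

```bash
python3 -c "
from plant import *
job_done()"
```

```text
the job is handed in; nothing more can be done
```

I took the rod from its rest, hooked its foot behind the lever and drew the lever home. I then laid the rod back in its rest, let go and handed the job in. The robot's clock read about 30 s of the 54 s allowed; no verdict was reported.

**What failed on the way:** my first grasp closed on nothing. The real fingertips stood about 34 mm higher than the reported TCP. I measured that offset from depth and the scene image, corrected for it, and the second grasp held.

**Last checks:**
- **Lever:** a second, firmer pull moved it only 0.2 mm before the force guard tripped, so it was against its stop. Its top measured x = 0.6075 and then 0.6058, against an expected 0.608. Those two readings differ by about 2 mm, which I put down to camera noise.
- **Rod:** it is seated within about 2 mm and 0.5° of where it lay before, with the handle top at 0.140 m and the leg hanging on the same side.
- **Bystanders:** the meter, boards and driver showed no changed pixels in the top view.
- **Contact:** I saw no gripper contact with the unit in the pictures. The unit contact force itself is not something I could read directly.

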